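Take the bearing play out of the packing-tape stand

TASK

The tape roll on the grey stand wobbles in its bearing: rock the top of the roll sideways along its axle, first away from the robot and then towards it, to feel the play from stop to stop; then push the orange thumb slide gently in, until you feel it seat and the play is gone, but no harder than about 15 N; finally push the top of the roll away from the robot and then towards it again, with about 6 N, to prove that it no longer gives, and let go. Leave the other things on the table where they are.

Things in the scene. Friction and masses are not known exactly. Their poses are not given: they have to be found in the camera images.
- stand_foot (a point): Point on the table top below the middle of the tape roll; fixed to the grey stand. Its x axis runs along the stand from the orange thumb slide (x = -141 mm) past the roll (x = 0) to the rear post (x = 64 to 82 mm, 107 mm high); z up; y across the stand, along the roll's axle, pointing roughly away from the robot. Base plate x -163 to +90, y -55 to +55 mm, 12 mm thick
- stand: The fixed stand, same origin and axes as stand_foot. A grey housing (x -108 to -62, y -39 to +39 mm, 71 mm high, with a boss 101 mm high at x -78 to -64, y -18 to +18 mm) stands between slide and roll and hides the V seat
- roll: Tan packing-tape roll, upright, 91 mm across, 48 mm wide along the stand's y, centre 115 and top 161 mm above the table; it also spins on its axle, with slight drag. Origin on the axle at one flat face; its axes turn with it. Push its flat faces, or pinch it, high up, 135 to 158 mm above the table; beside it there all is free above 128 mm
- pin_mid (a point): Swinging aluminium frame round the roll, 114 x 72 mm, 79 to 91 mm above the table; at x -11 to +11 mm its sides rise to 124 mm and carry the axle (ends at y = -40, +40 mm). This point, 85 mm above stand_foot and fixed to the stand, is the middle of the cross pins, 30 mm below the roll's centre; frame and roll rock about the stand's x axis through it. A tail with a V seat hangs from it inside the grey housing, out of sight
- rock (a joint): Rocking of frame and roll, rad, about the stand's x: 0 upright, positive with the top towards the stand's -y (towards the robot). Drags with about 0.5 N at the roll's upper part. At first free between stops about 0.08 to 0.18 rad to either side (6 to 14 mm at the roll's top, differs each time); with the slide seated it only springs, about 0.001 rad per N pushed 140 mm above the table
- thumb_face (a point): Orange thumb slide: upright tab 10 mm thick, 44 mm wide, 24 to 90 mm above the table, with a rod and brass nose that enters the hidden V seat as it moves to the stand's +x. This point is the middle of the black ribbed pad on its outer face, 70 mm above the table: push here along the stand's +x; the space before it is free
- takeup (a joint): Travel of the thumb slide, m, positive towards the roll. Drags with about 5 N, stays where left. It seats at 8 to 18 mm, different each time and not to be seen; then the force climbs steeply within 1 to 3 mm. Pushed to 9 to 15 N in all, it keeps enough preload when let go
- sealed_tray: Bystander: closed foil meal tray, 149 x 121 x 51 mm, origin under its centre
- label_roll: Bystander: roll of labels lying flat, 68 mm across, 35 mm high, origin under its centre
- crimp_roller: Bystander: small roller tool with a beech handle, 29 x 162 x 29 mm, origin under its centre
- stapler: Bystander: blue bag stapler, 30 x 128 x 51 mm, origin under its centre

How it is judged:
By the outcome, as a careful person would: the job done as asked, in the order asked, and still so for the second after the job is handed in, with the robot touching nothing.
It also fails if it takes over 61 s, if anything falls off the work surface, if the arm or the gripper's body presses on something with over 40 N, if the wrist force passes 120 N, or if a joint passes its speed limit or range.

ROBOT

A 6-joint arm with a two-finger parallel gripper is mounted at the origin on the work surface; the furniture and walls round the work are solid. World frame = base frame: x ahead of the robot, y to its left, z up, the work surface at z = 0. Lengths are in mm, angles in rad, forces in N, time in s.
With the tool pointing down it reaches from about 400 to 925 mm from the base axis. Payload 12.5 kg.
Tool frame: the origin (TCP) lies on the mounting face of the last link; the fingertips stand 190 mm ahead of it and the grasp point (between the pads) lies 171 mm ahead of it (env.grasp_offset is the distance from the TCP to the grasp point, in mm); z points along the fingers, y is the direction in which the jaws open and shut (so a half turn about z gives the same grasp; the last joint's range is limited). The gripper opens to 95 mm and grips with 3 to 60 N. Pads are 20 mm wide; open, the fingers measure 119 mm over their backs; the gripper's body (75 mm by 180 mm) begins 59 mm behind the grasp point.
Start: joints at [-0.106, 0.491, 1.559, -0, 1.092, -0.106], TCP at [625, 0.023, 404.761] pointing down, gripper open.
Joint ranges: [-3.1, 3.1], [-0.84, 2.19], [0.05, 2.79], [-1.13, 4.28], [0.06, 2.93], [-2.69, 2.69]. Speed limits (rad/s): [2.22, 2.22, 2.79, 3.14, 3.14, 3.14].

INTERFACE

Orientations are given as [roll, pitch, yaw] about the fixed x, y, z axes, in that order (R = Rz(yaw) Ry(pitch) Rx(roll)).
In Python, from cell import env, viewer gives the robot as it stands.
- The arm moves only by the tool play_rows, never from a script. Its argument "increments" is a list of rows, each an object of numbers: "dx", "dy", "dz": the shift along the tool's x, y, z in mm; "rx", "ry", "rz": the turn, a rotation vector about the tool's x, y, z in units of 6 degrees (1.0 is 6 degrees). A call has 1 to 8 rows; each row is the pose to reach, as a shift and turn from the pose measured when the call began, along the tool's axes at that moment; what a row does not reach only later rows make up. A row lasts 1/12 s, in which the tool goes at most 41.7 mm and 7.16 degrees, less where a joint would pass 70% of its speed; a pose out of reach is approached as far as the arm can. A call with a gripper value outside its range is refused whole. "fingers" is the opening, from 0 (shut) to 1 (fully open), set as the call begins (left out, the last holds). The fingers move at their own pace and stop on an object; the grip force is fixed at half the most. Time passes only in rows, so rows that repeat a pose let the fingers close. It gives the time, the measured TCP pose, the force and the opening at its end, in the units of the state.
- env.state(): the state, without advancing time (a new reading comes with each control period).
- viewer.read_camera(name): name is "scene" or "side" or "wrist"; returns a dict with "image" (400x640x3 uint8, red, green, blue), "fx", "fy", "cx", "cy" (pixels), "rvec" (rotation vector, rad) and "tvec" (3), from world to camera coordinates, as OpenCV has them. Camera axes: x right, y down, z forward; pixel columns grow to the right and rows downward; lengths in mm; the calibration is good to about 2 mm. A picture is of the moment at which its call begins. There is no depth.
- env.job_done(): hands the job in, once; it reports no verdict.
The state is a dict: "t": time; "joints": joint angles; "qvel": joint speeds; "tau": joint torques, N m; "eef_pos": TCP position; "tcp_rot": TCP orientation; "ft_force": force on the tool from outside, world axes, zero at the start; "moment": the same for the moment, N m; "opening": opening from 0.0 (shut) to 1.0 (fully open).
Only numpy, scipy, OpenCV 4.12 (cv2) and the standard library are available. Lean on these libraries where they do the work, as an engineer would, in place of code of your own. Each camera call takes 0.05 s, during which the arm holds its last target.

## Working session

There is one attempt and no reset: what is moved stays moved. The work goes in short steps, Python scripts to look and compute and a tool call to move; the robot and the scene stay as the last step left them, time stands still between calls to the robot, and variables do not carry over. Pictures are saved under pics/ and viewed, and the job is handed in when it is done.

Besides the shell and the picture viewer there is one more tool, called after "Emit:" in YAML: its name, and indented under it one key for each argument. play_rows: Moves the arm, as the interface text tells. Its arguments: {"type":"object","properties":{"increments":{"type":"array","items":{"type":"object","properties":{"dx":{"type":"number"},"dy":{"type":"number"},"dz":{"type":"number"},"rx":{"type":"number"},"ry":{"type":"number"},"rz":{"type":"number"}}}},"fingers":{"type":"number"}},"required":["increments"]}

```bash
ls; mkdir -p pics
python3 - <<'E'
from cell import env, viewer
import cv2
print(env.state())
for n in ("scene","side","wrist"):
    c=viewer.read_camera(n); cv2.imwrite(f"pics/a_{n}.png",c["image"][:,:,::-1]); print(n,c["fx"],c["cx"],c["cy"],c["rvec"],c["tvec"])
E
```

```text
pics
{'t': 0.0, 'joints': array([-1.05567275e-01,  4.91528941e-01,  1.55946745e+00,  7.32627940e-06,
        1.09167600e+00, -1.05620708e-01]), 'qvel': array([-1.13632101e-04, -5.29328642e-05, -2.11413253e-04,  1.96689945e-03,
       -1.05863841e-03,  1.00193854e-03]), 'tau': array([-9.52334158e-04, -6.12640929e+01, -2.58175153e+01,  6.92750537e-02,
        4.83079045e-02, -1.38641695e-05]), 'eef_pos': array([6.24957135e+02, 4.82526567e-02, 4.04174458e+02]), 'tcp_rot': array([-3.14051962e+00, -1.20292190e-04,  1.57084631e+00]), 'ft_force': array([-0.12992331,  0.32510163,  0.2359159 ]), 'moment': array([0.02124479, 0.03752794, 0.00614331]), 'opening': 0.9995807928207269}
scene 477.59640460700854 315.07677076711167 195.72268264462892 [ 1.94829872 -0.66089955  0.41712329] [-303.30594356  184.86380519 1161.96084098]
side 488.410022424616 323.3384084366297 204.76562456314358 [ 0.69027789  2.6422114  -1.09942231] [ 378.4136504   -55.70953305 1482.28317002]
wrist 346.5984232197703 325.510659519909 203.06815039753292 [-2.83908279e+00  3.95330472e-04  2.70623745e-03] [-623.67439882  -35.02228459  392.75663991]
```

View pics/a_scene.png

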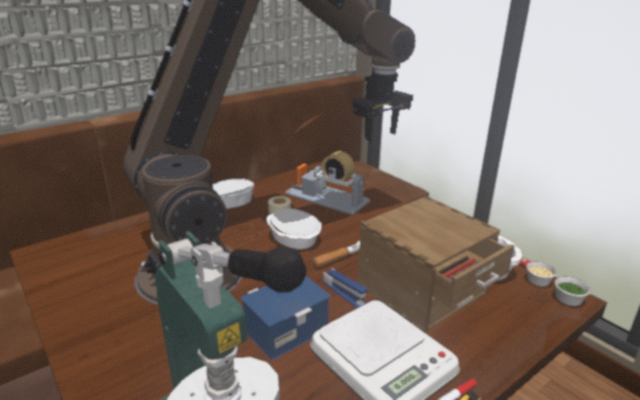

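View pics/a_side.png

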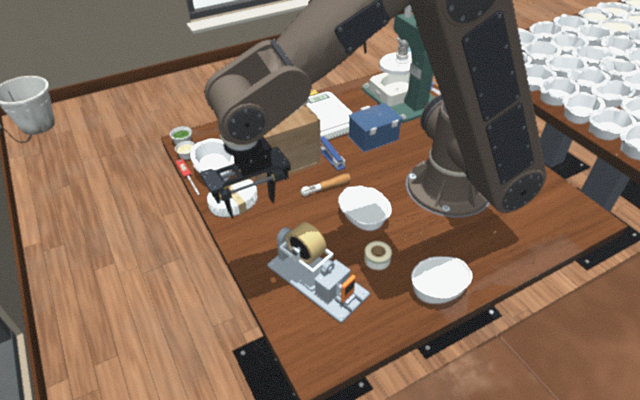

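View pics/a_wrist.png

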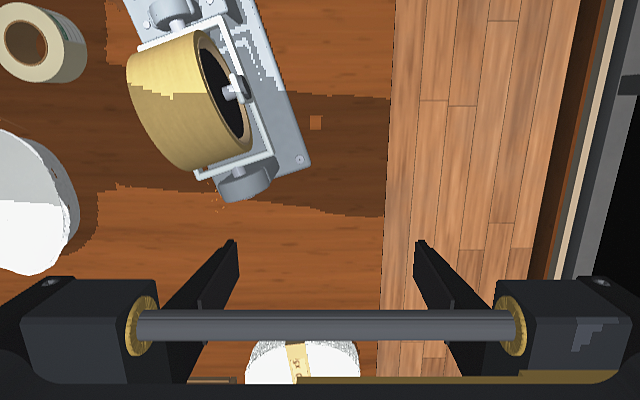

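Scene/side show the stand left of the robot (side view about (315,270)): slide at the far +y end, roll toward -y. In the wrist view the roll is at (190,100). I'll zoom in for measuring.

```bash
cat > h.py <<'E'
import numpy as np, cv2
from cell import env, viewer
def cam(n):
    c=viewer.read_camera(n); c['K']=np.array([[c['fx'],0,c['cx']],[0,c['fy'],c['cy']],[0,0,1.]])
    c['R']=cv2.Rodrigues(np.array(c['rvec'],float))[0]; c['t']=np.array(c['tvec'],float); return c
def ray(c,p):
    d=c['R'].T@np.linalg.solve(c['K'],[p[0],p[1],1.]); return -c['R'].T@c['t'],d
def plane(c,p,z):
    o,d=ray(c,p); return o+d*(z-o[2])/d[2]
def proj(c,X):
    q=c['K']@(c['R']@np.array(X,float)+c['t']); return q[:2]/q[2]
def tri(rs):
    A=np.zeros((3,3));b=np.zeros(3)
    for o,d in rs:
        d=d/np.linalg.norm(d);M=np.eye(3)-np.outer(d,d);A+=M;b+=M@o
    return np.linalg.solve(A,b)
E
python3 - <<'E'
import cv2
a=cv2.imread('pics/a_side.png')[215:330,255:385]; cv2.imwrite('pics/b_side.png',cv2.resize(a,None,fx=5,fy=5,interpolation=cv2.INTER_CUBIC))
a=cv2.imread('pics/a_scene.png')[140:220,270:380]; cv2.imwrite('pics/b_scene.png',cv2.resize(a,None,fx=6,fy=6,interpolation=cv2.INTER_CUBIC))
E
```

```text
(no output)
```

View pics/b_side.png

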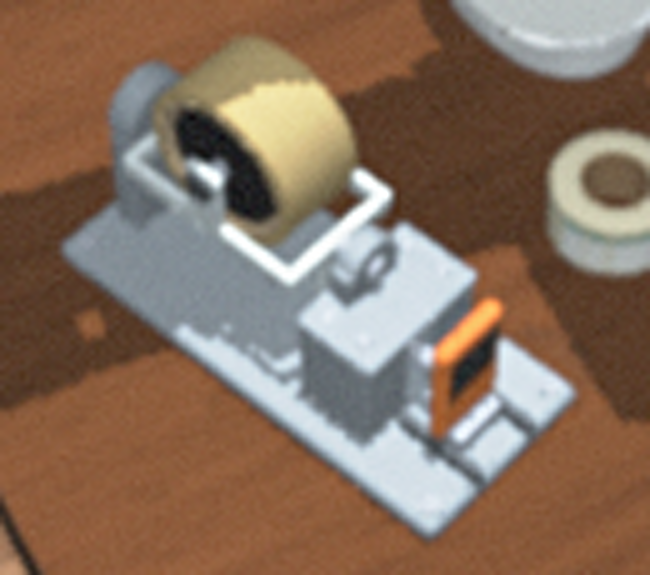

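View pics/b_scene.png

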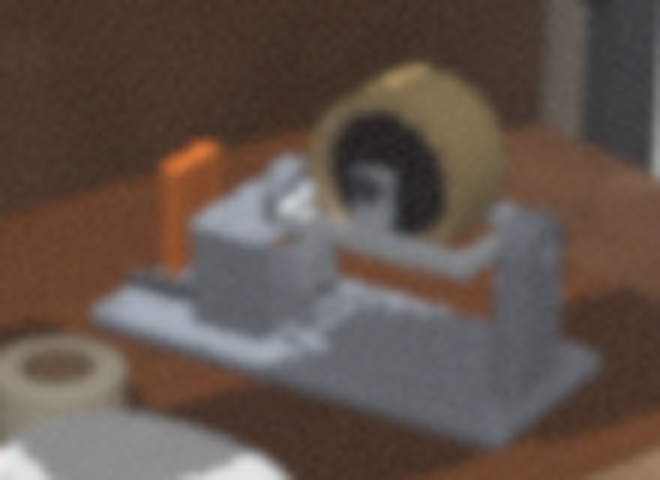

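Side crop shows three plate corners at crop (430,528), (575,388), (64,247); scene crop shows (95,313) and (500,440). Computing the stand pose.

```bash
cat > m.py <<'E'
from h import *
from cell import viewer
s=cam('side');c=cam('scene');w=cam('wrist')
f=lambda p,k,o:((p[0]+.5)/k-.5+o[0],(p[1]+.5)/k-.5+o[1])
P=[((-163,55),plane(s,f((430,528),5,(255,215)),12)),((-163,-55),plane(s,f((575,388),5,(255,215)),12)),((90,55),plane(s,f((64,247),5,(255,215)),12)),
((-163,-55),plane(c,f((95,313),6,(270,140)),12)),((90,-55),plane(c,f((500,438),6,(270,140)),12)),((90,55),plane(c,f((600,362),6,(270,140)),12)),
((90,55),plane(w,(309,166),12))]
for l,p in P: print(l,p.round(1))
A=np.array([l for l,p in P],float);B=np.array([p[:2] for l,p in P])
M=B.mean(0);m=A.mean(0);U,S,V=np.linalg.svd((A-m).T@(B-M));R=V.T@U.T
t=M-R@m; print('foot',t,'yaw',np.arctan2(R[1,0],R[0,0]),'det',np.linalg.det(R))
print((B-(A@R.T+t)).round(1))
E
python3 m.py
```

```text
(-163, 55) [527.  247.1  12. ]
(-163, -55) [425.1 214.3  12. ]
(90, 55) [606.3  13.1  12. ]
(-163, -55) [422.7 207.4  12. ]
(90, -55) [502.1 -28.9  12. ]
(90, 55) [598.8   1.8  12. ]
(90, 55) [605.9   9.3  12. ]
foot [525.13449299  74.89334127] yaw -1.2542341171794789 det 0.9999999999999994
[[ 0.4  0.2]
 [ 2.9  1.6]
 [ 0.9  6.6]
 [ 0.6 -5.3]
 [ 1.3 -1.1]
 [-6.6 -4.7]
 [ 0.5  2.8]]
```

Emit:
play_rows:
  increments:
    - {"dx":-10,"dy":-35,"rz":-1}
    - {"dx":-20,"dy":-69,"rz":-2}
    - {"dx":-20,"dy":-69,"rz":-3}
    - {"dx":-20,"dy":-69,"rz":-3.03}
    - {"dx":-20,"dy":-69,"rz":-3.03}
    - {"dx":-20,"dy":-69,"rz":-3.03}

```text
invalid input
```

Run:
```python
from h import *
for n in ("wrist","side"):
    c=cam(n); cv2.imwrite(f"pics/c_{n}.png",c["image"][:,:,::-1])
    if n=='wrist':
        th=-1.2542; R=np.array([[np.cos(th),-np.sin(th)],[np.sin(th),np.cos(th)]])
        for l in [(-163,55,12),(-163,-55,12),(90,55,12),(90,-55,12),(0,0,161),(-146,0,90),(-108,39,71),(-108,-39,71),(-62,39,71)]:
            print(l,proj(c,[*(R@l[:2]+[525,75]),l[2]]).round(1))
        np.savez('w.npz',K=c['K'],R=c['R'],t=c['t'])
```

```text
(-163, 55, 12) [215.3 -98.8]
(-163, -55, 12) [104.7 -53.3]
(90, 55, 12) [308.4 168.4]
(90, -55, 12) [215.7 198.5]
(0, 0, 161) [166.3 108.8]
(-146, 0, 90) [ 118.7 -100.5]
(-108, 39, 71) [201.6 -49.6]
(-108, -39, 71) [111.5 -13.6]
(-62, 39, 71) [225.   13.6]
```

View pics/c_wrist.png

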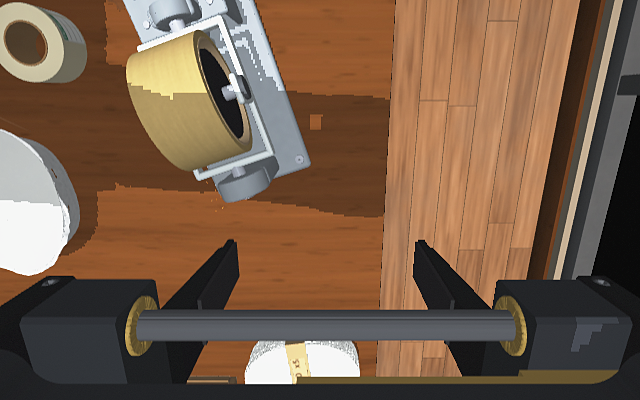

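Move was refused; the picture is unchanged. I'll send complete rows.

Emit:
play_rows:
  increments:
    - {"dx":-10,"dy":-35,"dz":0,"rx":0,"ry":0,"rz":-1}
    - {"dx":-20,"dy":-69,"dz":0,"rx":0,"ry":0,"rz":-2}
    - {"dx":-20,"dy":-69,"dz":0,"rx":0,"ry":0,"rz":-3}
    - {"dx":-20,"dy":-69,"dz":0,"rx":0,"ry":0,"rz":-3}
    - {"dx":-20,"dy":-69,"dz":0,"rx":0,"ry":0,"rz":-3}
  fingers: 1

```text
t: 0.82
eef_pos: [556.3, -20.1, 405.1]
tcp_rot: [3.14, 0.0, 1.881]
ft_force: [-0.9, -0.3, -0.2]
opening: 1.0
```

Run:
```python
from h import *
for n in ("wrist","side"):
    c=cam(n); cv2.imwrite(f"pics/d_{n}.png",c["image"][:,:,::-1])
    if n=='wrist':
        th=-1.2542; R=np.array([[np.cos(th),-np.sin(th)],[np.sin(th),np.cos(th)]])
        for l in [(-163,55,12),(-163,-55,12),(90,55,12),(90,-55,12),(0,0,161),(-146,0,90),(-108,39,71),(-108,-39,71),(-62,39,71)]:
            print(l,proj(c,[*(R@l[:2]+[525,75]),l[2]]).round(1))
        np.savez('w.npz',K=c['K'],R=c['R'],t=c['t'])
```

```text
(-163, 55, 12) [ 387.4 -121.3]
(-163, -55, 12) [ 261.4 -120.3]
(90, 55, 12) [376.6 164.9]
(90, -55, 12) [275.7 165.6]
(0, 0, 161) [325.7  65.8]
(-146, 0, 90) [ 324.2 -158.5]
(-108, 39, 71) [376.2 -78. ]
(-108, -39, 71) [273.2 -77.2]
(-62, 39, 71) [374.1  -8.9]
```

View pics/d_wrist.png

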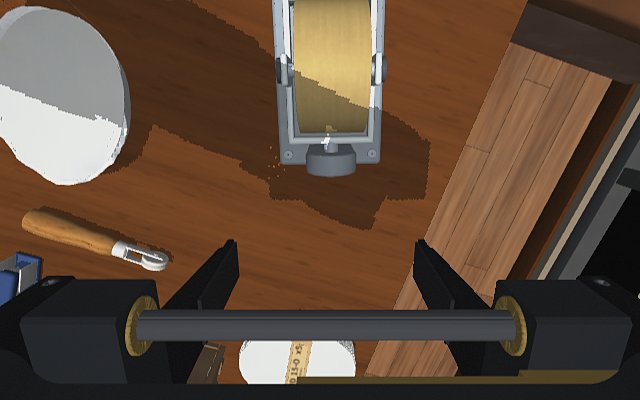

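The wrist view shows the plate's end corners at (279,165) and (381,164), about 4 px right of prediction, so the foot is near (528,76). The yaw fits. I'll go above the roll, then down so the open fingers straddle it.

Emit:
play_rows:
  increments:
    - {"dx":35,"dy":1,"dz":0,"rx":0,"ry":0,"rz":0}
    - {"dx":70,"dy":3,"dz":0,"rx":0,"ry":0,"rz":0}
    - {"dx":100,"dy":3,"dz":0,"rx":0,"ry":0,"rz":0}
    - {"dx":100,"dy":3,"dz":0,"rx":0,"ry":0,"rz":0}
    - {"dx":100,"dy":3,"dz":10,"rx":0,"ry":0,"rz":0}
    - {"dx":100,"dy":3,"dz":20,"rx":0,"ry":0,"rz":0}
    - {"dx":100,"dy":3,"dz":25,"rx":0,"ry":0,"rz":0}
  fingers: 1

```text
t: 1.5
eef_pos: [529.2, 75.7, 377.7]
tcp_rot: [-3.14, -0.0, 1.881]
ft_force: [-0.4, -0.0, -0.1]
opening: 0.999
```

Run:
```python
from h import *
for n in ("wrist","side"):
    c=cam(n); cv2.imwrite(f"pics/e_{n}.png",c["image"][:,:,::-1])
    if n=='side': cv2.imwrite('pics/e_sidez.png',cv2.resize(c['image'][180:320,230:390,::-1],None,fx=4,fy=4,interpolation=cv2.INTER_CUBIC))
    else:
        th=-1.26; R=np.array([[np.cos(th),-np.sin(th)],[np.sin(th),np.cos(th)]])
        for l in [(-163,55,12),(-163,-55,12),(0,0,161),(-146,22,90),(-146,-22,90),(-136,22,90),(-108,39,71),(-108,-39,71),(-62,39,71)]:
            print(l,proj(c,[*(R@l[:2]+[528,76]),l[2]]).round(1))
print(env.state()['ft_force'])
```

```text
(-163, 55, 12) [ 3.883e+02 -3.000e-01]
(-163, -55, 12) [263.7  -0. ]
(0, 0, 161) [326.1 236.4]
(-146, 22, 90) [358.1  -2.1]
(-146, -22, 90) [293.7  -1.9]
(-136, 22, 90) [357.7  14.3]
(-108, 39, 71) [376.8  60.5]
(-108, -39, 71) [275.2  60.7]
(-62, 39, 71) [374.4 121.8]
[-0.30770329 -1.01567678 -0.13655053]
```

View pics/e_wrist.png

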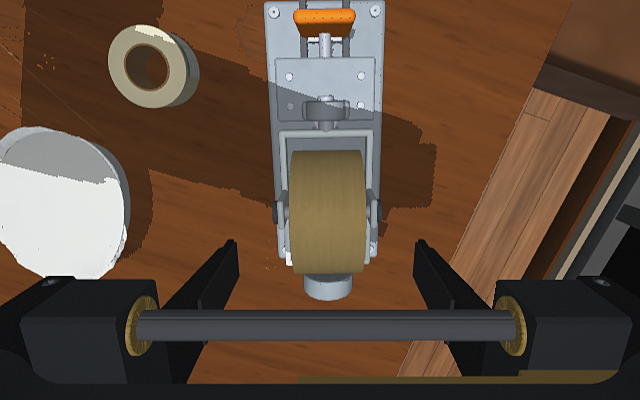

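View pics/e_sidez.png

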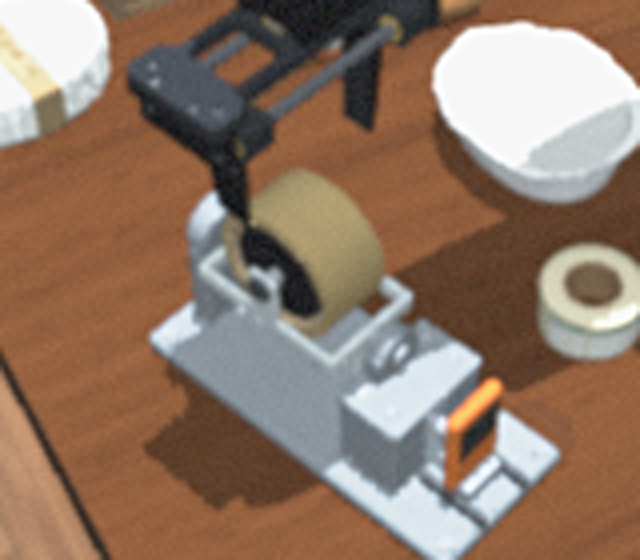

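The view is well aligned: the housing corners sit at (275,58)/(377,58) as predicted, and the roll is centred at column 328 between the fingers. I'll descend so the tips are at about z 141 and start pushing +y.

Emit:
play_rows:
  increments:
    - {"dx":0,"dy":0,"dz":25,"rx":0,"ry":0,"rz":0}
    - {"dx":0,"dy":0,"dz":46,"rx":0,"ry":0,"rz":0}
    - {"dx":0,"dy":0,"dz":46,"rx":0,"ry":0,"rz":0}
    - {"dx":0,"dy":5,"dz":46,"rx":0,"ry":0,"rz":0}
    - {"dx":0,"dy":10,"dz":46,"rx":0,"ry":0,"rz":0}
    - {"dx":0,"dy":15,"dz":46,"rx":0,"ry":0,"rz":0}
    - {"dx":0,"dy":15,"dz":46,"rx":0,"ry":0,"rz":0}
  fingers: 1

```text
t: 2.18
eef_pos: [544.6, 80.2, 333.1]
tcp_rot: [3.141, 0.0, 1.88]
ft_force: [-0.1, -0.4, -0.2]
opening: 0.997
```

Emit:
play_rows:
  increments:
    - {"dx":0,"dy":2,"dz":0,"rx":0,"ry":0,"rz":0}
    - {"dx":0,"dy":4,"dz":0,"rx":0,"ry":0,"rz":0}
    - {"dx":0,"dy":6,"dz":0,"rx":0,"ry":0,"rz":0}
    - {"dx":0,"dy":8,"dz":0,"rx":0,"ry":0,"rz":0}
    - {"dx":0,"dy":8,"dz":0,"rx":0,"ry":0,"rz":0}
  fingers: 1

```text
t: 2.6
eef_pos: [552.5, 82.7, 333.2]
tcp_rot: [3.141, 0.0, 1.88]
ft_force: [0.1, 0.2, 0.2]
opening: 0.999
```

Emit:
play_rows:
  increments:
    - {"dx":0,"dy":1,"dz":0,"rx":0,"ry":0,"rz":0}
    - {"dx":0,"dy":2,"dz":0,"rx":0,"ry":0,"rz":0}
    - {"dx":0,"dy":3,"dz":0,"rx":0,"ry":0,"rz":0}
    - {"dx":0,"dy":3,"dz":0,"rx":0,"ry":0,"rz":0}
    - {"dx":0,"dy":3,"dz":0,"rx":0,"ry":0,"rz":0}
  fingers: 1

```text
t: 3.02
eef_pos: [555.4, 83.6, 333.1]
tcp_rot: [3.141, 0.0, 1.88]
ft_force: [-0.4, -0.1, -0.6]
opening: 1.004
```

Run:
```python
from h import *
c=cam('wrist'); cv2.imwrite("pics/f_wrist.png",c["image"][:,:,::-1])
```

```text
(no output)
```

View pics/f_wrist.png

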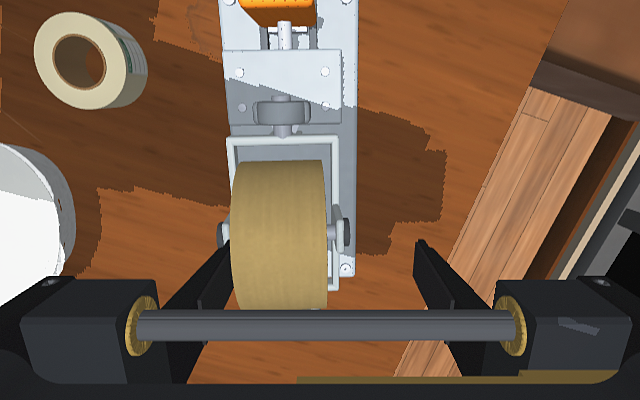

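The left finger is now at the roll's near face (column 232). I'll continue in small steps, watching the force.

Emit:
play_rows:
  increments:
    - {"dx":0,"dy":1,"dz":0,"rx":0,"ry":0,"rz":0}
    - {"dx":0,"dy":2,"dz":0,"rx":0,"ry":0,"rz":0}
    - {"dx":0,"dy":3,"dz":0,"rx":0,"ry":0,"rz":0}
    - {"dx":0,"dy":3,"dz":0,"rx":0,"ry":0,"rz":0}
  fingers: 1

```text
t: 3.4
eef_pos: [558.3, 84.6, 333.2]
tcp_rot: [3.141, 0.0, 1.88]
ft_force: [-0.4, -0.3, 1.8]
opening: 1.0
```

Emit:
play_rows:
  increments:
    - {"dx":0,"dy":1,"dz":0,"rx":0,"ry":0,"rz":0}
    - {"dx":0,"dy":1.5,"dz":0,"rx":0,"ry":0,"rz":0}
    - {"dx":0,"dy":1.5,"dz":0,"rx":0,"ry":0,"rz":0}
  fingers: 1

```text
t: 3.65
eef_pos: [559.3, 84.9, 333.2]
tcp_rot: [-3.14, 0.0, 1.881]
ft_force: [-4.6, -2.8, 4.0]
opening: 1.0
```

Emit:
play_rows:
  increments:
    - {"dx":0,"dy":0.5,"dz":0,"rx":0,"ry":0,"rz":0}
    - {"dx":0,"dy":0.5,"dz":0,"rx":0,"ry":0,"rz":0}
  fingers: 1

```text
t: 3.82
eef_pos: [559.5, 85.0, 333.1]
tcp_rot: [-3.138, -0.0, 1.881]
ft_force: [-5.1, -1.8, 3.9]
opening: 0.999
```

Run:
```python
from h import *
c=cam('wrist'); cv2.imwrite("pics/g_wrist.png",c["image"][:,:,::-1])
print(env.state()['ft_force'],env.state()['eef_pos'])
```

```text
[-4.7562992  -2.83726317  3.73445282] [559.51157752  84.97102599 333.05541241]
```

View pics/g_wrist.png

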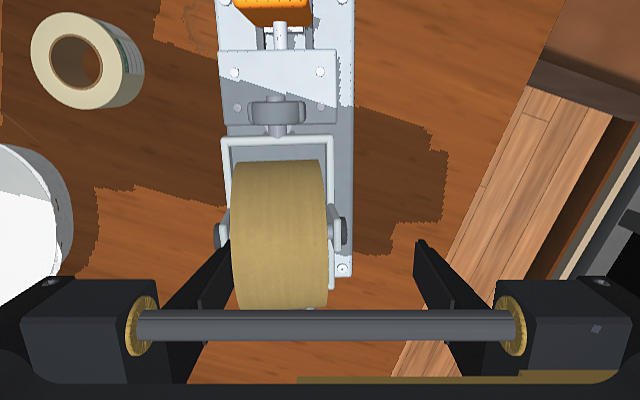

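Emit:
play_rows:
  increments:
    - {"dx":0,"dy":0.8,"dz":0,"rx":0,"ry":0,"rz":0}
    - {"dx":0,"dy":0.8,"dz":0,"rx":0,"ry":0,"rz":0}
    - {"dx":0,"dy":0.8,"dz":0,"rx":0,"ry":0,"rz":0}
  fingers: 1

```text
t: 4.12
eef_pos: [559.9, 85.1, 333.0]
tcp_rot: [-3.136, -0.0, 1.881]
ft_force: [-5.7, -3.6, 5.2]
opening: 1.002
```

Firm stop away (6.7 N). Now towards the robot.

Emit:
play_rows:
  increments:
    - {"dx":0,"dy":-12,"dz":0,"rx":0,"ry":0,"rz":0}
    - {"dx":0,"dy":-26,"dz":0,"rx":0,"ry":0,"rz":0}
    - {"dx":0,"dy":-36,"dz":0,"rx":0,"ry":0,"rz":0}
    - {"dx":0,"dy":-42,"dz":0,"rx":0,"ry":0,"rz":0}
    - {"dx":0,"dy":-44,"dz":0,"rx":0,"ry":0,"rz":0}
    - {"dx":0,"dy":-45,"dz":0,"rx":0,"ry":0,"rz":0}
    - {"dx":0,"dy":-45,"dz":0,"rx":0,"ry":0,"rz":0}
  fingers: 1

```text
t: 4.7
eef_pos: [517.4, 71.4, 333.4]
tcp_rot: [-3.137, -0.0, 1.881]
ft_force: [0.0, 0.6, 0.1]
opening: 0.999
```

Emit:
play_rows:
  increments:
    - {"dx":0,"dy":-1.5,"dz":0,"rx":0,"ry":0,"rz":0}
    - {"dx":0,"dy":-3,"dz":0,"rx":0,"ry":0,"rz":0}
    - {"dx":0,"dy":-4.5,"dz":0,"rx":0,"ry":0,"rz":0}
    - {"dx":0,"dy":-6,"dz":0,"rx":0,"ry":0,"rz":0}
    - {"dx":0,"dy":-6,"dz":0,"rx":0,"ry":0,"rz":0}
  fingers: 1

```text
t: 5.12
eef_pos: [511.5, 69.5, 333.4]
tcp_rot: [-3.137, -0.0, 1.881]
ft_force: [-0.7, 0.1, 0.4]
opening: 0.999
```

Run:
```python
from h import *
c=cam('wrist'); cv2.imwrite("pics/i_wrist.png",c["image"][:,:,::-1])
print(env.state()['ft_force'],env.state()['eef_pos'])
```

```text
[ 0.34611599 -0.50761825 -0.49193636] [511.55412262  69.51936605 333.39134083]
```

View pics/i_wrist.png

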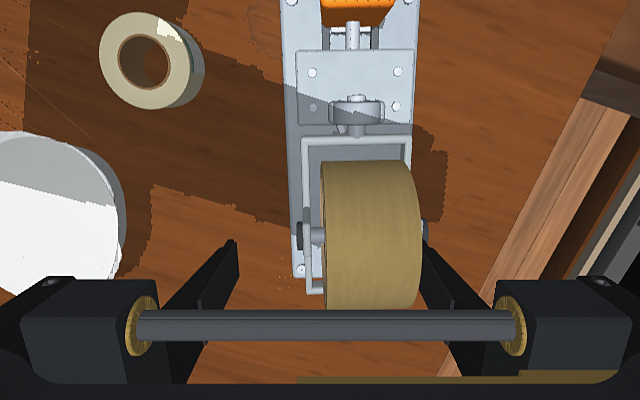

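The right finger is now at the roll's far face (column 421) and the roll is tilted away. Pushing towards the robot.

Emit:
play_rows:
  increments:
    - {"dx":0,"dy":-1.5,"dz":0,"rx":0,"ry":0,"rz":0}
    - {"dx":0,"dy":-3,"dz":0,"rx":0,"ry":0,"rz":0}
    - {"dx":0,"dy":-4.5,"dz":0,"rx":0,"ry":0,"rz":0}
    - {"dx":0,"dy":-6,"dz":0,"rx":0,"ry":0,"rz":0}
    - {"dx":0,"dy":-7,"dz":0,"rx":0,"ry":0,"rz":0}
    - {"dx":0,"dy":-7,"dz":0,"rx":0,"ry":0,"rz":0}
  fingers: 1

```text
t: 5.67
eef_pos: [504.7, 67.3, 333.4]
tcp_rot: [-3.137, -0.0, 1.881]
ft_force: [0.7, 0.2, -0.7]
opening: 1.001
```

Emit:
play_rows:
  increments:
    - {"dx":0,"dy":-1,"dz":0,"rx":0,"ry":0,"rz":0}
    - {"dx":0,"dy":-2,"dz":0,"rx":0,"ry":0,"rz":0}
    - {"dx":0,"dy":-2,"dz":0,"rx":0,"ry":0,"rz":0}
  fingers: 1

```text
t: 5.92
eef_pos: [502.6, 66.7, 333.4]
tcp_rot: [-3.137, -0.0, 1.881]
ft_force: [0.3, 0.1, 0.3]
opening: 1.001
```

Emit:
play_rows:
  increments:
    - {"dx":0,"dy":-1,"dz":0,"rx":0,"ry":0,"rz":0}
    - {"dx":0,"dy":-1,"dz":0,"rx":0,"ry":0,"rz":0}
  fingers: 1

```text
t: 6.08
eef_pos: [501.7, 66.4, 333.6]
tcp_rot: [-3.138, -0.0, 1.881]
ft_force: [2.0, -0.2, 0.9]
opening: 1.005
```

Emit:
play_rows:
  increments:
    - {"dx":0,"dy":-1,"dz":0,"rx":0,"ry":0,"rz":0}
    - {"dx":0,"dy":-1,"dz":0,"rx":0,"ry":0,"rz":0}
  fingers: 1

```text
t: 6.25
eef_pos: [501.0, 66.1, 333.7]
tcp_rot: [-3.139, 0.0, 1.881]
ft_force: [3.8, 2.7, -0.9]
opening: 1.001
```

Emit:
play_rows:
  increments:
    - {"dx":0,"dy":-0.8,"dz":0,"rx":0,"ry":0,"rz":0}
    - {"dx":0,"dy":-0.8,"dz":0,"rx":0,"ry":0,"rz":0}
  fingers: 1

```text
t: 6.42
eef_pos: [500.5, 66.0, 333.7]
tcp_rot: [-3.14, 0.0, 1.881]
ft_force: [5.0, 2.6, -1.7]
opening: 0.999
```

Emit:
play_rows:
  increments:
    - {"dx":0,"dy":-0.8,"dz":0,"rx":0,"ry":0,"rz":0}
    - {"dx":0,"dy":-0.8,"dz":0,"rx":0,"ry":0,"rz":0}
    - {"dx":0,"dy":-0.8,"dz":0,"rx":0,"ry":0,"rz":0}
  fingers: 1

```text
t: 6.67
eef_pos: [500.1, 65.9, 333.7]
tcp_rot: [3.142, 0.0, 1.881]
ft_force: [5.8, 3.4, -2.8]
opening: 0.999
```

Run:
```python
from h import *
c=cam('wrist'); cv2.imwrite("pics/j_wrist.png",c["image"][:,:,::-1])
print(env.state()['ft_force'],env.state()['eef_pos'])
```

```text
[ 5.26904179  3.51156799 -1.85164642] [500.07970261  65.88634982 333.73186019]
```

View pics/j_wrist.png

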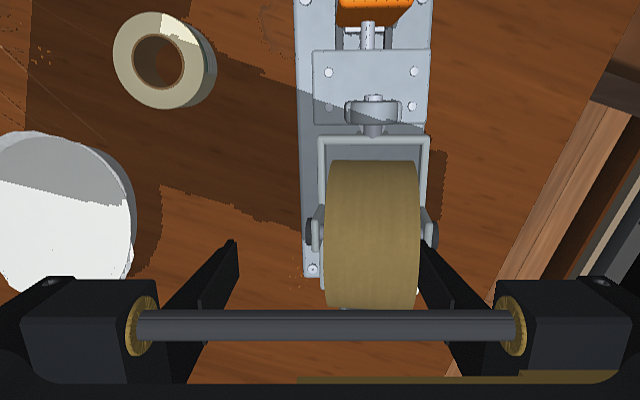

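Stop to stop is felt: 6.7 N each way, about 15 mm of travel at the tips. Backing out, rising and shutting the fingers.

Emit:
play_rows:
  increments:
    - {"dx":0,"dy":12,"dz":0,"rx":0,"ry":0,"rz":0}
    - {"dx":0,"dy":28,"dz":0,"rx":0,"ry":0,"rz":0}
    - {"dx":0,"dy":28,"dz":-20,"rx":0,"ry":0,"rz":0}
    - {"dx":0,"dy":28,"dz":-55,"rx":0,"ry":0,"rz":0}
    - {"dx":0,"dy":28,"dz":-72,"rx":0,"ry":0,"rz":0}
    - {"dx":0,"dy":28,"dz":-72,"rx":0,"ry":0,"rz":0}
  fingers: 1

```text
t: 7.22
eef_pos: [526.8, 74.5, 408.9]
tcp_rot: [3.138, 0.002, 1.881]
ft_force: [-0.5, -0.3, 1.3]
opening: 1.001
```

Emit:
play_rows:
  increments:
    - {"dx":35,"dy":0,"dz":0,"rx":0,"ry":0,"rz":0}
    - {"dx":70,"dy":0,"dz":0,"rx":0,"ry":0,"rz":0}
    - {"dx":105,"dy":0,"dz":0,"rx":0,"ry":0,"rz":0}
    - {"dx":140,"dy":0,"dz":0,"rx":0,"ry":0,"rz":0}
    - {"dx":167,"dy":0,"dz":0,"rx":0,"ry":0,"rz":0}
    - {"dx":167,"dy":0,"dz":0,"rx":0,"ry":0,"rz":0}
    - {"dx":167,"dy":0,"dz":0,"rx":0,"ry":0,"rz":0}
  fingers: 0

```text
t: 7.8
eef_pos: [475.1, 234.4, 407.7]
tcp_rot: [3.14, 0.002, 1.883]
ft_force: [-0.5, -0.2, -0.2]
opening: 0.567
```

Run:
```python
from h import *
s=env.state();print(s['ft_force'],s['eef_pos'],s['opening'],s['joints'])
for n in('scene','side'):
    c=cam(n); 
    if n=='side': a=c['image'][180:320,230:390]
    else: a=c['image'][90:220,260:420]
    cv2.imwrite(f"pics/k_{n}.png",cv2.resize(a[:,:,::-1],None,fx=4,fy=4,interpolation=cv2.INTER_CUBIC))
```

```text
[-0.48449368 -0.19123503 -0.23521902] [475.08931493 234.37263203 407.7263007 ] 0.5672330025691467 [ 0.33391123  0.35256092  1.78774021 -0.0025941   0.99948096  0.0226305 ]
```

View pics/k_side.png

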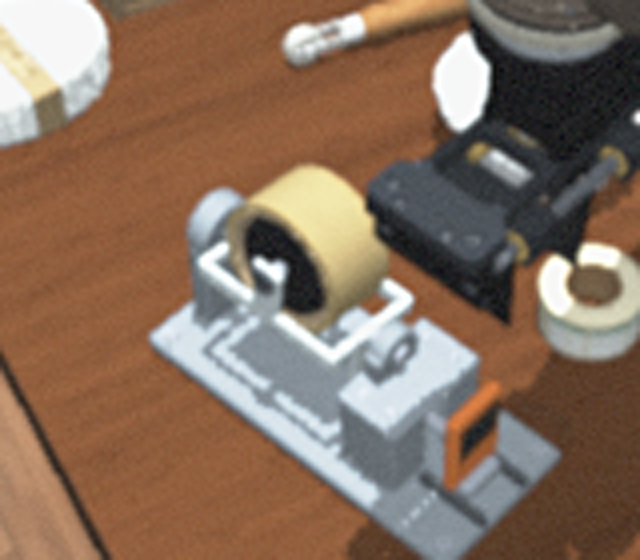

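View pics/k_scene.png

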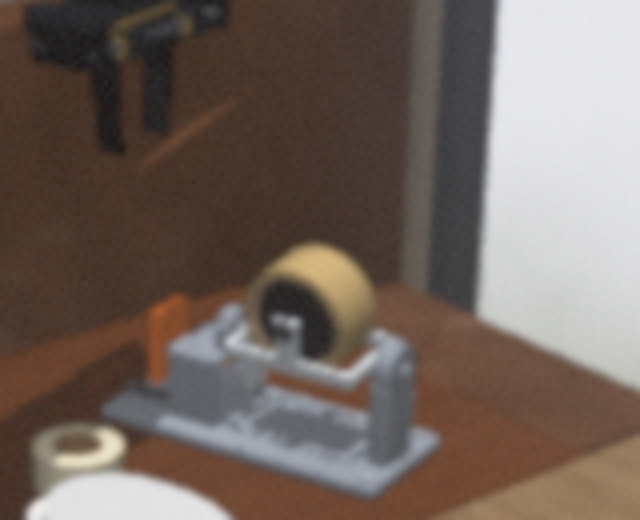

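The gripper is beside and above the slide's outer side, roll left tilted. I'll descend while the fingers finish closing.

Emit:
play_rows:
  increments:
    - {"dx":0,"dy":3,"dz":30,"rx":0,"ry":0,"rz":0}
    - {"dx":0,"dy":3,"dz":65,"rx":0,"ry":0,"rz":0}
    - {"dx":0,"dy":3,"dz":95,"rx":0,"ry":0,"rz":0}
    - {"dx":0,"dy":3,"dz":105,"rx":0,"ry":0,"rz":0}
    - {"dx":0,"dy":3,"dz":105,"rx":0,"ry":0,"rz":0}
    - {"dx":0,"dy":3,"dz":105,"rx":0,"ry":0,"rz":0}
    - {"dx":0,"dy":3,"dz":105,"rx":0,"ry":0,"rz":0}
    - {"dx":0,"dy":3,"dz":105,"rx":0,"ry":0,"rz":0}
  fingers: 0

```text
t: 8.57
eef_pos: [479.3, 233.7, 304.6]
tcp_rot: [3.136, 0.002, 1.881]
ft_force: [0.3, 0.6, 0.7]
opening: 0.01
```

Run:
```python
from h import *
s=env.state();print(s['ft_force'],s['eef_pos'],s['opening'])
for n in('scene','side'):
    c=cam(n); 
    if n=='side': a=c['image'][180:320,230:390]
    else: a=c['image'][90:220,260:420]
    cv2.imwrite(f"pics/l_{n}.png",cv2.resize(a[:,:,::-1],None,fx=4,fy=4,interpolation=cv2.INTER_CUBIC))
```

```text
[0.32039913 0.55441063 0.67633632] [479.33781873 233.68138421 304.62964313] 0.00997695878761046
```

View pics/l_side.png

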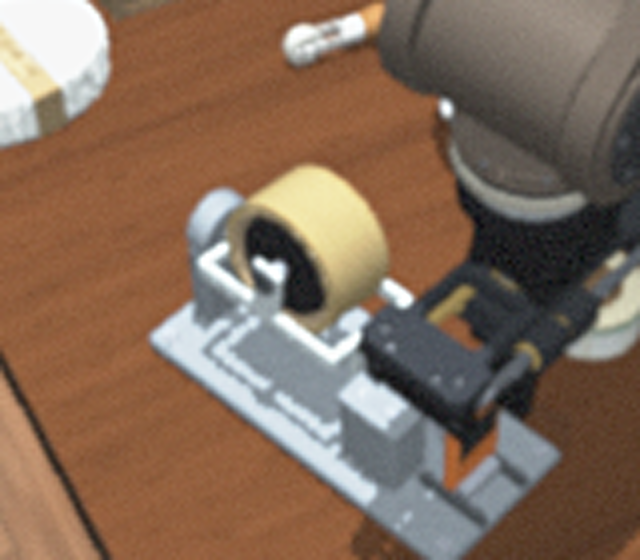

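View pics/l_scene.png

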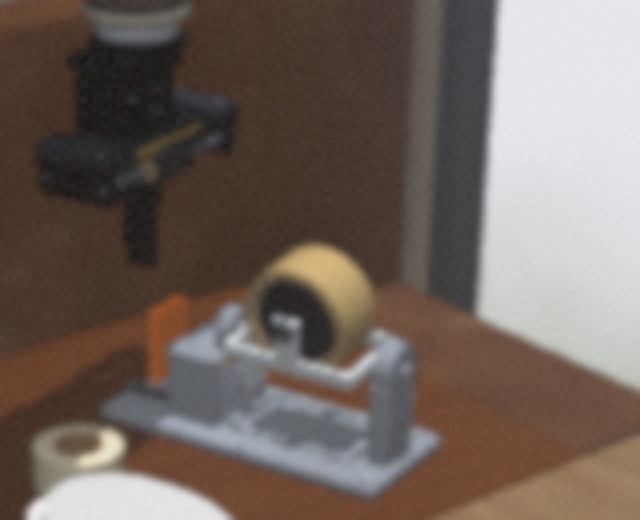

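Fingers are shut, about 14 mm outside the tab and above it. Descending to pad height.

Emit:
play_rows:
  increments:
    - {"dx":2,"dy":0,"dz":25,"rx":0,"ry":0,"rz":0}
    - {"dx":2,"dy":0,"dz":50,"rx":0,"ry":0,"rz":0}
    - {"dx":2,"dy":0,"dz":62,"rx":0,"ry":0,"rz":0}
    - {"dx":2,"dy":0,"dz":62,"rx":0,"ry":0,"rz":0}
    - {"dx":2,"dy":0,"dz":62,"rx":0,"ry":0,"rz":0}
  fingers: 0

```text
t: 9.08
eef_pos: [478.9, 235.7, 242.6]
tcp_rot: [3.137, 0.002, 1.881]
ft_force: [0.2, 0.4, 0.5]
opening: 0.004
```

Run:
```python
from h import *
s=env.state();print(s['ft_force'],s['eef_pos'],s['opening'])
for n in('scene','side','wrist'):
    c=cam(n); 
    a=c['image'][180:320,230:390] if n=='side' else c['image'][90:220,260:420]
    if n!='wrist': cv2.imwrite(f"pics/m_{n}.png",cv2.resize(a[:,:,::-1],None,fx=4,fy=4,interpolation=cv2.INTER_CUBIC))
    else: cv2.imwrite(f"pics/m_{n}.png",c['image'][:,:,::-1])
```

```text
[0.24950473 0.41884513 0.52484161] [478.9490039  235.73904906 242.61066318] 0.003809305054236265
```

View pics/m_side.png

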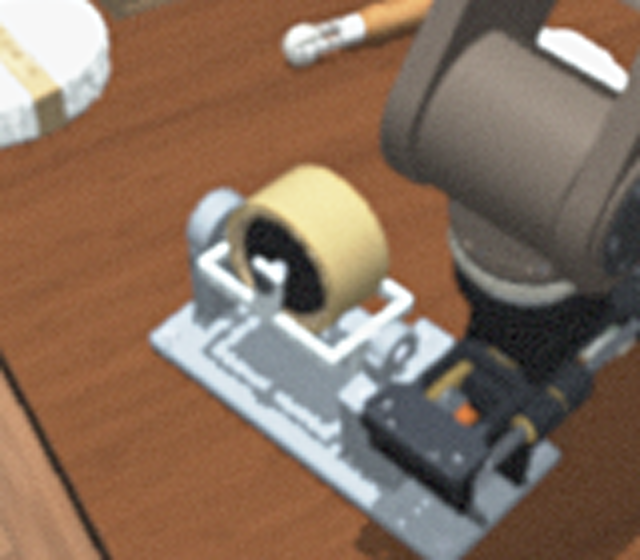

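View pics/m_scene.png

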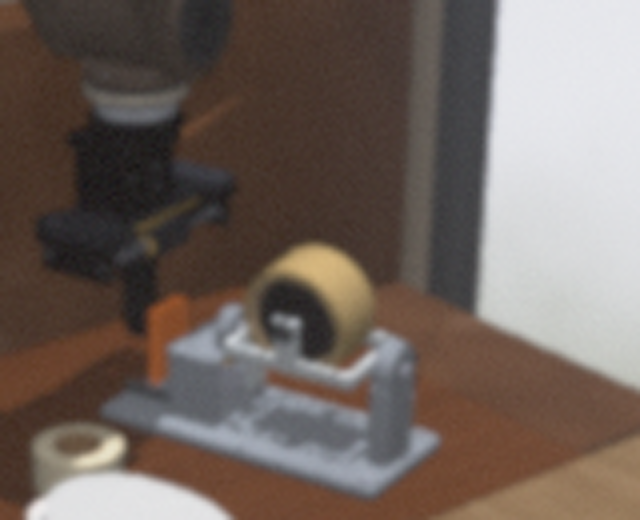

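The finger is just outside the orange tab (scene tip at (135,330), tab at (150–185,340)). Advancing.

Emit:
play_rows:
  increments:
    - {"dx":-4,"dy":0,"dz":0,"rx":0,"ry":0,"rz":0}
    - {"dx":-8,"dy":0,"dz":0,"rx":0,"ry":0,"rz":0}
    - {"dx":-10,"dy":0,"dz":0,"rx":0,"ry":0,"rz":0}
    - {"dx":-10,"dy":0,"dz":0,"rx":0,"ry":0,"rz":0}
  fingers: 0

```text
t: 9.57
eef_pos: [482.3, 225.7, 243.9]
tcp_rot: [3.134, 0.002, 1.88]
ft_force: [0.1, -0.1, 0.2]
opening: 0.004
```

Emit:
play_rows:
  increments:
    - {"dx":-1,"dy":0,"dz":0,"rx":0,"ry":0,"rz":0}
    - {"dx":-2,"dy":0,"dz":0,"rx":0,"ry":0,"rz":0}
    - {"dx":-3,"dy":0,"dz":0,"rx":0,"ry":0,"rz":0}
    - {"dx":-3,"dy":0,"dz":0,"rx":0,"ry":0,"rz":0}
  fingers: 0

```text
t: 9.9
eef_pos: [483.2, 222.9, 243.9]
tcp_rot: [3.134, 0.002, 1.88]
ft_force: [-1.2, 2.3, 1.3]
opening: 0.003
```

Emit:
play_rows:
  increments:
    - {"dx":-1,"dy":0,"dz":0,"rx":0,"ry":0,"rz":0}
    - {"dx":-2,"dy":0,"dz":0,"rx":0,"ry":0,"rz":0}
    - {"dx":-3,"dy":0,"dz":0,"rx":0,"ry":0,"rz":0}
    - {"dx":-3,"dy":0,"dz":0,"rx":0,"ry":0,"rz":0}
  fingers: 0

```text
t: 10.23
eef_pos: [484.1, 220.3, 243.9]
tcp_rot: [3.134, 0.001, 1.88]
ft_force: [-1.2, 4.1, 1.7]
opening: 0.006
```

Sliding at about 5 N drag after contact. Continuing.

Emit:
play_rows:
  increments:
    - {"dx":-1,"dy":0,"dz":0,"rx":0,"ry":0,"rz":0}
    - {"dx":-2,"dy":0,"dz":0,"rx":0,"ry":0,"rz":0}
    - {"dx":-3,"dy":0,"dz":0,"rx":0,"ry":0,"rz":0}
    - {"dx":-3,"dy":0,"dz":0,"rx":0,"ry":0,"rz":0}
  fingers: 0

```text
t: 10.57
eef_pos: [484.9, 217.7, 244.0]
tcp_rot: [3.134, 0.001, 1.881]
ft_force: [-1.8, 3.9, 1.5]
opening: 0.003
```

Emit:
play_rows:
  increments:
    - {"dx":-0.6,"dy":0,"dz":0,"rx":0,"ry":0,"rz":0}
    - {"dx":-1.3,"dy":0,"dz":0,"rx":0,"ry":0,"rz":0}
    - {"dx":-1.3,"dy":0,"dz":0,"rx":0,"ry":0,"rz":0}
  fingers: 0

```text
t: 10.82
eef_pos: [485.2, 216.8, 244.0]
tcp_rot: [3.134, 0.001, 1.881]
ft_force: [-1.4, 4.7, 0.7]
opening: 0.005
```

Emit:
play_rows:
  increments:
    - {"dx":-0.6,"dy":0,"dz":0,"rx":0,"ry":0,"rz":0}
    - {"dx":-1.3,"dy":0,"dz":0,"rx":0,"ry":0,"rz":0}
    - {"dx":-1.3,"dy":0,"dz":0,"rx":0,"ry":0,"rz":0}
  fingers: 0

```text
t: 11.07
eef_pos: [485.5, 215.8, 244.0]
tcp_rot: [3.134, 0.0, 1.881]
ft_force: [-1.4, 5.4, 1.2]
opening: 0.005
```

Emit:
play_rows:
  increments:
    - {"dx":-0.6,"dy":0,"dz":0,"rx":0,"ry":0,"rz":0}
    - {"dx":-1.3,"dy":0,"dz":0,"rx":0,"ry":0,"rz":0}
    - {"dx":-1.3,"dy":0,"dz":0,"rx":0,"ry":0,"rz":0}
  fingers: 0

```text
t: 11.32
eef_pos: [485.8, 214.9, 244.0]
tcp_rot: [3.134, -0.0, 1.881]
ft_force: [-1.1, 5.0, 1.6]
opening: 0.006
```

Emit:
play_rows:
  increments:
    - {"dx":-0.6,"dy":0,"dz":0,"rx":0,"ry":0,"rz":0}
    - {"dx":-1.3,"dy":0,"dz":0,"rx":0,"ry":0,"rz":0}
    - {"dx":-1.3,"dy":0,"dz":0,"rx":0,"ry":0,"rz":0}
  fingers: 0

```text
t: 11.57
eef_pos: [486.1, 214.0, 244.0]
tcp_rot: [3.134, -0.0, 1.881]
ft_force: [-1.4, 6.1, 1.2]
opening: 0.006
```

Emit:
play_rows:
  increments:
    - {"dx":-0.6,"dy":0,"dz":0,"rx":0,"ry":0,"rz":0}
    - {"dx":-1.2,"dy":0,"dz":0,"rx":0,"ry":0,"rz":0}
    - {"dx":-1.2,"dy":0,"dz":0,"rx":0,"ry":0,"rz":0}
  fingers: 0

```text
t: 11.82
eef_pos: [486.4, 213.1, 244.0]
tcp_rot: [3.134, -0.001, 1.881]
ft_force: [-1.6, 5.2, 0.2]
opening: 0.005
```

Emit:
play_rows:
  increments:
    - {"dx":-0.6,"dy":0,"dz":0,"rx":0,"ry":0,"rz":0}
    - {"dx":-1.2,"dy":0,"dz":0,"rx":0,"ry":0,"rz":0}
    - {"dx":-1.2,"dy":0,"dz":0,"rx":0,"ry":0,"rz":0}
  fingers: 0

```text
t: 12.07
eef_pos: [486.6, 212.3, 244.0]
tcp_rot: [3.134, -0.001, 1.882]
ft_force: [-1.7, 5.5, 0.7]
opening: 0.005
```

Emit:
play_rows:
  increments:
    - {"dx":-0.6,"dy":0,"dz":0,"rx":0,"ry":0,"rz":0}
    - {"dx":-1.2,"dy":0,"dz":0,"rx":0,"ry":0,"rz":0}
    - {"dx":-1.2,"dy":0,"dz":0,"rx":0,"ry":0,"rz":0}
  fingers: 0

```text
t: 12.32
eef_pos: [486.9, 211.5, 244.0]
tcp_rot: [3.134, -0.002, 1.882]
ft_force: [-1.8, 5.2, 0.7]
opening: -0.001
```

Emit:
play_rows:
  increments:
    - {"dx":-0.6,"dy":0,"dz":0,"rx":0,"ry":0,"rz":0}
    - {"dx":-1.2,"dy":0,"dz":0,"rx":0,"ry":0,"rz":0}
    - {"dx":-1.2,"dy":0,"dz":0,"rx":0,"ry":0,"rz":0}
  fingers: 0

```text
t: 12.57
eef_pos: [487.1, 210.8, 244.0]
tcp_rot: [3.133, -0.002, 1.882]
ft_force: [-2.4, 7.7, 1.0]
opening: 0.007
```

Emit:
play_rows:
  increments:
    - {"dx":-0.6,"dy":0,"dz":0,"rx":0,"ry":0,"rz":0}
    - {"dx":-1.2,"dy":0,"dz":0,"rx":0,"ry":0,"rz":0}
    - {"dx":-1.2,"dy":0,"dz":0,"rx":0,"ry":0,"rz":0}
  fingers: 0

```text
t: 12.82
eef_pos: [487.2, 210.5, 244.0]
tcp_rot: [3.133, -0.003, 1.882]
ft_force: [-3.2, 12.0, 0.7]
opening: 0.004
```

Run:
```python
from h import *
s=env.state();print(s['ft_force'],s['eef_pos'],s['opening'])
c=cam('wrist'); cv2.imwrite("pics/n_wrist.png",c['image'][:,:,::-1])
```

```text
[-3.17651053 11.99352455  0.70110221] [487.17265011 210.5206731  244.02463784] 0.003660948510677252
```

View pics/n_wrist.png

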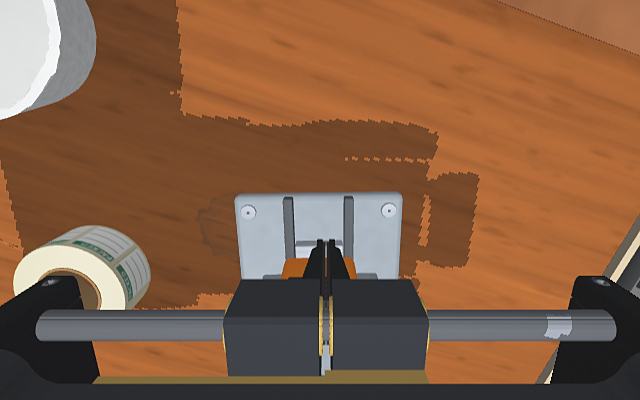

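The force climbed steeply to 12.4 N over about 0.3 mm, so it is seated at about 13 mm travel. I'll let go by backing straight off, then rise.

Emit:
play_rows:
  increments:
    - {"dx":5,"dy":0,"dz":0,"rx":0,"ry":0,"rz":0}
    - {"dx":20,"dy":0,"dz":0,"rx":0,"ry":0,"rz":0}
    - {"dx":25,"dy":0,"dz":-25,"rx":0,"ry":0,"rz":0}
    - {"dx":25,"dy":0,"dz":-65,"rx":0,"ry":0,"rz":0}
    - {"dx":25,"dy":0,"dz":-105,"rx":0,"ry":0,"rz":0}
    - {"dx":25,"dy":0,"dz":-145,"rx":0,"ry":0,"rz":0}
    - {"dx":25,"dy":0,"dz":-165,"rx":0,"ry":0,"rz":0}
    - {"dx":25,"dy":0,"dz":-165,"rx":0,"ry":0,"rz":0}
  fingers: 0

```text
t: 13.53
eef_pos: [478.3, 233.5, 413.7]
tcp_rot: [3.126, -0.003, 1.882]
ft_force: [0.2, 0.0, 0.4]
opening: 0.007
```

Run:
```python
from h import *
s=env.state();print(s['ft_force'],s['eef_pos'],s['tcp_rot'])
y=s['tcp_rot'][2];d=np.array([529.,76])-s['eef_pos'][:2]
print('dx',d@[np.cos(y),np.sin(y)],'dy',d@[np.sin(y),-np.cos(y)])
```

```text
[0.1681842  0.03637494 0.39781512] [478.34743896 233.52657741 413.6932613 ] [ 3.12570895 -0.00318424  1.88230726]
dx -165.46993708668154 dy -0.06672292507980715
```

Emit:
play_rows:
  increments:
    - {"dx":-35,"dy":0,"dz":0,"rx":0.15,"ry":0,"rz":0}
    - {"dx":-70,"dy":0,"dz":0,"rx":0.15,"ry":0,"rz":0}
    - {"dx":-105,"dy":0,"dz":0,"rx":0.15,"ry":0,"rz":0}
    - {"dx":-140,"dy":0,"dz":0,"rx":0.15,"ry":0,"rz":0}
    - {"dx":-165,"dy":0,"dz":0,"rx":0.15,"ry":0,"rz":0}
    - {"dx":-165,"dy":0,"dz":0,"rx":0.15,"ry":0,"rz":0}
    - {"dx":-165,"dy":0,"dz":0,"rx":0.15,"ry":0,"rz":0}
    - {"dx":-165,"dy":0,"dz":0,"rx":0.15,"ry":0,"rz":0}
  fingers: 1

```text
t: 14.2
eef_pos: [528.8, 76.7, 412.5]
tcp_rot: [-3.141, -0.004, 1.882]
ft_force: [-0.4, 0.8, -0.6]
opening: 0.502
```

Emit:
play_rows:
  increments:
    - {"dx":0,"dy":0,"dz":0,"rx":0,"ry":0,"rz":0}
    - {"dx":0,"dy":0,"dz":0,"rx":0,"ry":0,"rz":0}
    - {"dx":0,"dy":0,"dz":0,"rx":0,"ry":0,"rz":0}
    - {"dx":0,"dy":0,"dz":0,"rx":0,"ry":0,"rz":0}
    - {"dx":0,"dy":0,"dz":0,"rx":0,"ry":0,"rz":0}
    - {"dx":0,"dy":0,"dz":0,"rx":0,"ry":0,"rz":0}
    - {"dx":0,"dy":0,"dz":0,"rx":0,"ry":0,"rz":0}
  fingers: 1

```text
t: 14.78
eef_pos: [528.7, 76.8, 412.5]
tcp_rot: [-3.141, -0.004, 1.882]
ft_force: [0.4, -0.3, -0.2]
opening: 0.976
```

Run:
```python
from h import *
s=env.state();print(s['ft_force'],s['eef_pos'],s['tcp_rot'],s['opening'])
c=cam('wrist'); cv2.imwrite("pics/o_wrist.png",c['image'][:,:,::-1])
```

```text
[ 0.43520532 -0.28731726 -0.24012992] [528.70571339  76.83385751 412.51815867] [-3.14063907 -0.00354085  1.8820783 ] 0.9762151074219687
```

View pics/o_wrist.png

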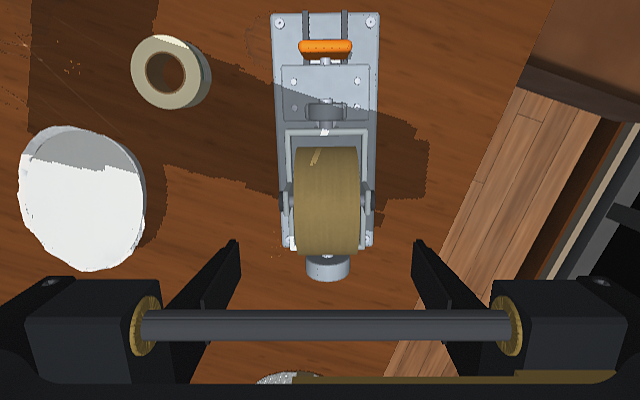

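The slide is visibly in and the roll has centred itself (columns 294–360, plate centre about 326). Descending to prove it.

Emit:
play_rows:
  increments:
    - {"dx":0,"dy":0,"dz":35,"rx":0,"ry":0,"rz":0}
    - {"dx":0,"dy":0,"dz":65,"rx":0,"ry":0,"rz":0}
    - {"dx":0,"dy":0,"dz":80,"rx":0,"ry":0,"rz":0}
    - {"dx":0,"dy":4,"dz":80,"rx":0,"ry":0,"rz":0}
    - {"dx":0,"dy":10,"dz":80,"rx":0,"ry":0,"rz":0}
    - {"dx":0,"dy":16,"dz":80,"rx":0,"ry":0,"rz":0}
    - {"dx":0,"dy":19,"dz":80,"rx":0,"ry":0,"rz":0}
    - {"dx":0,"dy":19,"dz":80,"rx":0,"ry":0,"rz":0}
  fingers: 1

```text
t: 15.5
eef_pos: [547.5, 83.1, 333.5]
tcp_rot: [3.14, -0.003, 1.882]
ft_force: [0.5, -0.6, 0.2]
opening: 1.0
```

Emit:
play_rows:
  increments:
    - {"dx":0,"dy":1,"dz":0,"rx":0,"ry":0,"rz":0}
    - {"dx":0,"dy":2,"dz":0,"rx":0,"ry":0,"rz":0}
    - {"dx":0,"dy":2,"dz":0,"rx":0,"ry":0,"rz":0}
  fingers: 1

```text
t: 15.75
eef_pos: [549.5, 83.8, 334.0]
tcp_rot: [3.14, -0.003, 1.882]
ft_force: [0.2, -0.3, -0.4]
opening: 1.0
```

Emit:
play_rows:
  increments:
    - {"dx":0,"dy":0.6,"dz":0,"rx":0,"ry":0,"rz":0}
    - {"dx":0,"dy":1,"dz":0,"rx":0,"ry":0,"rz":0}
    - {"dx":0,"dy":1,"dz":0,"rx":0,"ry":0,"rz":0}
  fingers: 1

```text
t: 16.0
eef_pos: [550.4, 84.1, 334.0]
tcp_rot: [3.14, -0.003, 1.882]
ft_force: [0.3, -0.2, -0.4]
opening: 1.001
```

Emit:
play_rows:
  increments:
    - {"dx":0,"dy":0.5,"dz":0,"rx":0,"ry":0,"rz":0}
    - {"dx":0,"dy":0.7,"dz":0,"rx":0,"ry":0,"rz":0}
    - {"dx":0,"dy":0.7,"dz":0,"rx":0,"ry":0,"rz":0}
  fingers: 1

```text
t: 16.25
eef_pos: [551.1, 84.3, 334.0]
tcp_rot: [3.14, -0.003, 1.882]
ft_force: [-0.4, 0.1, -0.5]
opening: 0.999
```

Emit:
play_rows:
  increments:
    - {"dx":0,"dy":0.5,"dz":0,"rx":0,"ry":0,"rz":0}
    - {"dx":0,"dy":0.7,"dz":0,"rx":0,"ry":0,"rz":0}
    - {"dx":0,"dy":0.7,"dz":0,"rx":0,"ry":0,"rz":0}
  fingers: 1

```text
t: 16.5
eef_pos: [551.7, 84.5, 334.0]
tcp_rot: [3.14, -0.003, 1.882]
ft_force: [-1.3, -0.8, 1.0]
opening: 1.003
```

Contact; building to about 6 N.

Emit:
play_rows:
  increments:
    - {"dx":0,"dy":0.6,"dz":0,"rx":0,"ry":0,"rz":0}
    - {"dx":0,"dy":0.6,"dz":0,"rx":0,"ry":0,"rz":0}
  fingers: 1

```text
t: 16.67
eef_pos: [552.1, 84.6, 333.9]
tcp_rot: [3.141, -0.003, 1.882]
ft_force: [-4.0, -1.0, 2.4]
opening: 1.003
```

Emit:
play_rows:
  increments:
    - {"dx":0,"dy":0.7,"dz":0,"rx":0,"ry":0,"rz":0}
    - {"dx":0,"dy":0.7,"dz":0,"rx":0,"ry":0,"rz":0}
  fingers: 1

```text
t: 16.83
eef_pos: [552.5, 84.7, 333.9]
tcp_rot: [-3.14, -0.003, 1.883]
ft_force: [-4.5, -2.2, 4.8]
opening: 0.999
```

Emit:
play_rows:
  increments:
    - {"dx":0,"dy":0.7,"dz":0,"rx":0,"ry":0,"rz":0}
    - {"dx":0,"dy":0.7,"dz":0,"rx":0,"ry":0,"rz":0}
    - {"dx":0,"dy":0.7,"dz":0,"rx":0,"ry":0,"rz":0}
  fingers: 1

```text
t: 17.08
eef_pos: [552.8, 84.9, 333.8]
tcp_rot: [-3.139, -0.003, 1.883]
ft_force: [-4.8, -2.3, 3.2]
opening: 0.998
```

Run:
```python
from h import *
s=env.state();print(s['ft_force'],s['eef_pos'])
c=cam('wrist'); cv2.imwrite("pics/p_wrist.png",c['image'][:,:,::-1])
```

```text
[-4.84835065 -2.25075834  3.21536166] [552.83613081  84.85821657 333.83132394]
```

View pics/p_wrist.png

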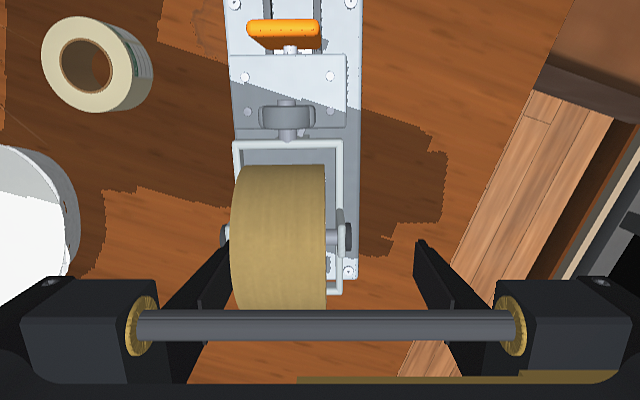

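Emit:
play_rows:
  increments:
    - {"dx":0,"dy":0.8,"dz":0,"rx":0,"ry":0,"rz":0}
    - {"dx":0,"dy":0.8,"dz":0,"rx":0,"ry":0,"rz":0}
    - {"dx":0,"dy":0.8,"dz":0,"rx":0,"ry":0,"rz":0}
  fingers: 1

```text
t: 17.38
eef_pos: [553.2, 85.0, 333.8]
tcp_rot: [-3.137, -0.003, 1.883]
ft_force: [-5.7, -2.4, 4.1]
opening: 1.0
```

It holds at 6.2 N without giving (the free stop was 7 mm further). Now towards the robot.

Emit:
play_rows:
  increments:
    - {"dx":0,"dy":-12,"dz":0,"rx":0.1,"ry":0,"rz":0}
    - {"dx":0,"dy":-26,"dz":0,"rx":0,"ry":0,"rz":0}
    - {"dx":0,"dy":-38,"dz":0,"rx":0,"ry":0,"rz":0}
    - {"dx":0,"dy":-43,"dz":0,"rx":0,"ry":0,"rz":0}
    - {"dx":0,"dy":-44,"dz":0,"rx":0,"ry":0,"rz":0}
    - {"dx":0,"dy":-45,"dz":0,"rx":0,"ry":0,"rz":0}
    - {"dx":0,"dy":-45,"dz":0,"rx":0,"ry":0,"rz":0}
  fingers: 1

```text
t: 17.97
eef_pos: [510.9, 71.2, 334.1]
tcp_rot: [-3.138, -0.003, 1.883]
ft_force: [0.7, 0.1, 0.1]
opening: 1.001
```

Emit:
play_rows:
  increments:
    - {"dx":0,"dy":-0.6,"dz":0,"rx":0,"ry":0,"rz":0}
    - {"dx":0,"dy":-1,"dz":0,"rx":0,"ry":0,"rz":0}
    - {"dx":0,"dy":-1,"dz":0,"rx":0,"ry":0,"rz":0}
  fingers: 1

```text
t: 18.22
eef_pos: [510.1, 71.0, 334.0]
tcp_rot: [-3.138, -0.003, 1.883]
ft_force: [-0.2, 0.1, 0.7]
opening: 1.001
```

Emit:
play_rows:
  increments:
    - {"dx":0,"dy":-0.5,"dz":0,"rx":0,"ry":0,"rz":0}
    - {"dx":0,"dy":-0.7,"dz":0,"rx":0,"ry":0,"rz":0}
    - {"dx":0,"dy":-0.7,"dz":0,"rx":0,"ry":0,"rz":0}
  fingers: 1

```text
t: 18.47
eef_pos: [509.4, 70.8, 333.9]
tcp_rot: [-3.138, -0.003, 1.883]
ft_force: [-0.7, -0.5, 0.5]
opening: 1.0
```

Emit:
play_rows:
  increments:
    - {"dx":0,"dy":-0.5,"dz":0,"rx":0,"ry":0,"rz":0}
    - {"dx":0,"dy":-0.7,"dz":0,"rx":0,"ry":0,"rz":0}
    - {"dx":0,"dy":-0.7,"dz":0,"rx":0,"ry":0,"rz":0}
  fingers: 1

```text
t: 18.72
eef_pos: [508.7, 70.6, 334.0]
tcp_rot: [-3.138, -0.003, 1.883]
ft_force: [0.4, 0.1, 0.8]
opening: 0.996
```

Emit:
play_rows:
  increments:
    - {"dx":0,"dy":-0.6,"dz":0,"rx":0,"ry":0,"rz":0}
    - {"dx":0,"dy":-1,"dz":0,"rx":0,"ry":0,"rz":0}
    - {"dx":0,"dy":-1,"dz":0,"rx":0,"ry":0,"rz":0}
  fingers: 1

```text
t: 18.97
eef_pos: [507.7, 70.3, 334.0]
tcp_rot: [-3.138, -0.003, 1.883]
ft_force: [0.1, 0.0, 0.2]
opening: 1.001
```

Emit:
play_rows:
  increments:
    - {"dx":0,"dy":-0.5,"dz":0,"rx":0,"ry":0,"rz":0}
    - {"dx":0,"dy":-0.7,"dz":0,"rx":0,"ry":0,"rz":0}
    - {"dx":0,"dy":-0.7,"dz":0,"rx":0,"ry":0,"rz":0}
  fingers: 1

```text
t: 19.22
eef_pos: [507.1, 70.0, 334.0]
tcp_rot: [-3.138, -0.003, 1.883]
ft_force: [0.5, 0.3, -0.2]
opening: 1.0
```

Emit:
play_rows:
  increments:
    - {"dx":0,"dy":-0.5,"dz":0,"rx":0,"ry":0,"rz":0}
    - {"dx":0,"dy":-0.7,"dz":0,"rx":0,"ry":0,"rz":0}
    - {"dx":0,"dy":-0.7,"dz":0,"rx":0,"ry":0,"rz":0}
  fingers: 1

```text
t: 19.47
eef_pos: [506.6, 69.9, 334.1]
tcp_rot: [-3.139, -0.003, 1.883]
ft_force: [3.0, 2.1, 0.2]
opening: 0.998
```

Emit:
play_rows:
  increments:
    - {"dx":0,"dy":-0.5,"dz":0,"rx":0,"ry":0,"rz":0}
    - {"dx":0,"dy":-0.7,"dz":0,"rx":0,"ry":0,"rz":0}
    - {"dx":0,"dy":-0.7,"dz":0,"rx":0,"ry":0,"rz":0}
  fingers: 1

```text
t: 19.72
eef_pos: [506.1, 69.8, 334.2]
tcp_rot: [-3.14, -0.003, 1.883]
ft_force: [4.0, 2.4, -3.0]
opening: 1.002
```

Emit:
play_rows:
  increments:
    - {"dx":0,"dy":-0.8,"dz":0,"rx":0,"ry":0,"rz":0}
    - {"dx":0,"dy":-0.8,"dz":0,"rx":0,"ry":0,"rz":0}
    - {"dx":0,"dy":-0.8,"dz":0,"rx":0,"ry":0,"rz":0}
  fingers: 1

```text
t: 19.97
eef_pos: [505.7, 69.6, 334.2]
tcp_rot: [-3.141, -0.003, 1.883]
ft_force: [5.4, 2.9, -1.9]
opening: 0.998
```

Emit:
play_rows:
  increments:
    - {"dx":0,"dy":-0.8,"dz":0,"rx":0,"ry":0,"rz":0}
    - {"dx":0,"dy":-0.8,"dz":0,"rx":0,"ry":0,"rz":0}
    - {"dx":0,"dy":-0.8,"dz":0,"rx":0,"ry":0,"rz":0}
  fingers: 1

```text
t: 20.22
eef_pos: [505.3, 69.5, 334.3]
tcp_rot: [3.141, -0.003, 1.883]
ft_force: [6.0, 4.8, -4.6]
opening: 1.001
```

It holds at 6–7 N, with the TCP stopping about 5.5 mm short of the earlier free stop. Letting go and withdrawing.

Emit:
play_rows:
  increments:
    - {"dx":0,"dy":12,"dz":0,"rx":0,"ry":0,"rz":0}
    - {"dx":0,"dy":25,"dz":0,"rx":0,"ry":0,"rz":0}
    - {"dx":0,"dy":25,"dz":-10,"rx":0,"ry":0,"rz":0}
    - {"dx":0,"dy":25,"dz":-45,"rx":0,"ry":0,"rz":0}
    - {"dx":0,"dy":25,"dz":-80,"rx":0,"ry":0,"rz":0}
    - {"dx":0,"dy":25,"dz":-100,"rx":0,"ry":0,"rz":0}
    - {"dx":0,"dy":25,"dz":-100,"rx":0,"ry":0,"rz":0}
    - {"dx":0,"dy":25,"dz":-100,"rx":0,"ry":0,"rz":0}
  fingers: 1

```text
t: 20.88
eef_pos: [528.2, 76.7, 435.4]
tcp_rot: [3.139, -0.002, 1.883]
ft_force: [1.0, 0.4, -1.2]
opening: 1.002
```

Run:
```python
from h import *
s=env.state();print(s['ft_force'],s['eef_pos'],s['t'])
c=cam('wrist'); cv2.imwrite("pics/q_wrist.png",c['image'][:,:,::-1])
```

```text
[ 1.02277417  0.41121281 -1.18821442] [528.18344943  76.7290257  435.42284615] 20.8833
```

View pics/q_wrist.png

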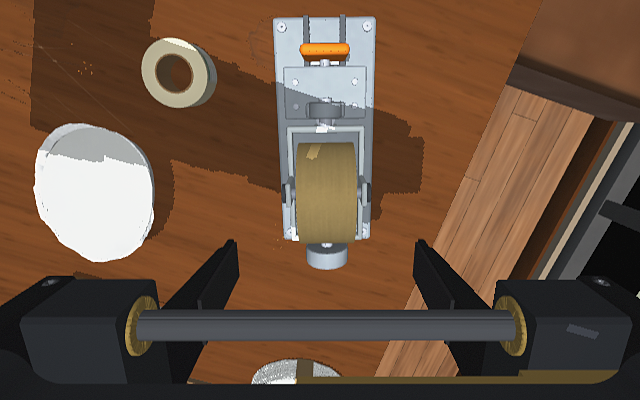

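The roll is upright (columns 296–356), the slide is still in at (325,50), and the gripper is clear. Handing in.

```bash
python3 -c "
from cell import env
print(env.job_done())"
```

```text
the job is handed in; nothing more can be done
None
```

The job is done in the order asked and handed in; the robot clock read 20.9 s just before hand-in.

- **Feeling the play:** I rocked the top of the roll away and then towards the robot. Each stop was firm at about 6.7 N, with roughly 15 mm of free travel between them at fingertip height.
- **Seating the slide:** It dragged at about 5 N and seated after roughly 13 mm. The force then climbed steeply to 12.4 N, and I let go there.
- **Proving it:** I pushed the top away with 6.2 N, then towards the robot with 6 to 7.7 N. The last reading towards the robot was a little above the 6 N asked. The roll only sprang slightly each way, and the gripper stopped about 7 mm and 5.5 mm short of the earlier stops.
- **Last picture:** The roll stands upright, the slide is still in, and the open gripper is clear above it. I touched nothing else, but the label roll is the only bystander I could see clearly in that view.

The first move call was refused as invalid input and moved nothing. No other check failed or disagreed.

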